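# Hang the rinsed paste cup to dry

## Task

Someone has parked a red roll of binding tape on the free peg of the cup-drying stand: first take it off and set it down flat in the empty square wooden tray, without dropping it. Then take the rinsed white paste cup that lies in the draining cradle, turn it upside down and lower it over the freed peg until its rim sits flat on the grey collar, letting go only when it is down. Leave the green cup on its own peg undisturbed.

Things in the scene. Friction and masses are not known exactly. Their poses are not given: they have to be found in the camera images.
- stand: fixed drying stand: wooden base 90 x 210 x 15 mm with two equal pegs 130 mm apart along its own y axis; origin at the centre of the underside, z up. It may stand on either side of the table (the cradle is then on the other side), turned by up to 0.3 rad
- peg_a (a point): centre of the top face of the grey collar round the peg at the stand's +y end. The collar is a disc of radius 36 mm, 12 mm thick, its top 27 mm above the table. The white upright peg rises 58 mm from here: radius 19 mm up to 40 mm, then tapering to 11 mm at the tip. One of the two pegs carries the roll, the other the green cup; which is which varies
- peg_b (a point): the same point of the equal peg at the stand's -y end
- roll: loose red tape roll, a rigid ring of outer radius 31 mm, inner radius 21.5 mm, height 30 mm, about 60 g, at the start flat on the collar round one peg, which passes through it; origin at the centre of its underside, z up
- other_cup: loose green cup of the same size as the white one, upside down on the other peg; origin at the centre of its rim (mouth, on the collar), z up towards its closed end, 90 mm above
- tray: fixed square wooden tray, 140 x 140 x 18 mm outside, walls 6 mm thick, floor 6 mm thick, inside 128 x 128 mm, empty; origin at the centre of the underside, z up
- cradle: fixed draining cradle: black base 116 x 50 mm, two steel bars along its x axis 24 mm high over the table and 16 mm either side of its middle, and a 28 mm high, 44 mm wide stop at each end; origin at the centre of the underside. Nothing stands beside the cup within finger reach
- cup: loose white cup, blue rim, no handle: cylinder of outer radius 29 mm, length 90 mm, wall 3 mm, bottom 4 mm thick, about 120 g. Origin at the centre of its closed end's outside; x runs along its axis towards the mouth. It starts lying in the cradle, axis level 48 mm above the table, mouth to the robot's left (+y) or up to 50 degrees from there back towards the robot
- cup_rim (a point): centre of the cup's mouth, in the plane of the rim, 90 mm from cup along its x axis; x points out of the mouth
There are look-alikes about, which are no part of the job. Several things have the shape of the tray; the one meant has the colours described above. What is shaped like the cup but purple is not meant.

How it is judged:
By the outcome, as a careful person would: the job done as asked, in the order asked, and still so for the second after the job is handed in, with the robot touching nothing.
It also fails if it takes over 61 s, if anything falls off the work surface, if the arm or the gripper's body presses on something with over 40 N, if the wrist force passes 120 N, or if a joint passes its speed limit or range.

## Robot

A 7-joint arm with a two-finger parallel gripper is mounted at the origin on the work surface. World frame = base frame: x ahead of the robot, y to its left, z up, the work surface at z = 0. Lengths are in m, angles in rad, forces in N, time in s.
With the tool pointing down it reaches from about 0.4 to 0.85 m from the base axis. Payload 10.4 kg.
Tool frame: the origin (TCP) lies at the very end of the fingers, on their centre line; the grasp point (between the pads) lies 19 mm behind it (r.pinch_z is the distance from the TCP to the grasp point, in m); z points along the fingers, y is the line along which they close (so a half turn about z gives the same grasp; the last joint's range is limited). The gripper opens to 87 mm and grips with 3 to 60 N. Pads are 19 mm wide; open, the fingers measure 117 mm over their backs; the gripper's body (75 mm by 190 mm) begins 51 mm behind the grasp point.
Start: joints at [1.316, 0.332, -0.065, 1.46, 0.022, 1.35, -0.088], TCP at [0.144, -0.608, 0.223] pointing down, gripper open.
Joint ranges: [-2.6, 2.6], [-0.5, 2.12], [-1.47, 1.34], [0.16, 2.42], [-1.27, 4.41], [0.06, 2.06], [-2.6, 2.6]. Speed limits (rad/s): [2.22, 2.22, 2.79, 2.79, 3.14, 3.14, 3.14].

## Interface

Orientations are given as a unit quaternion [x, y, z, w].
In Python, from bench import r, camera gives the robot as it stands. The module is installed in compiled form; this text tells all that it offers.
- The arm moves only by the shell command python3 -m pendant 'ROWS' [FORCE]. ROWS is JSON, a list of rows, each an object with "dp": the shift along the tool's x, y, z as a fraction of full scale, a list of three; "rotation": the turn, a rotation vector about the tool's x, y, z as a fraction of full scale, a list of three; "jaw": the opening, from 0 (shut) to 1 (fully open). A call has 1 to 8 rows; each row is the pose to reach, as a shift and turn from the pose commanded when the call began, along the tool's axes at that moment, turning the shorter way round; what a row does not reach only later rows make up. Full scale, the value 1, is 0.15 m for a shift and 2 pi rad for a turn. A row lasts 1/8 s, in which the tool goes at most 62.5 mm and 10.7 degrees, less where a joint would pass 70% of its speed; a pose out of reach is approached as far as the arm can. A call with a number of a shift or a turn outside -1 to 1 is refused whole. A call with a gripper value outside its range is refused whole. The fingers move at their own pace and stop on an object; FORCE is the grip in N (left out, the last holds). Time passes only in rows, so rows that repeat a pose let the fingers close. It gives the time, the measured TCP pose, the force, the opening and the grip force at its end, in the units of the state.
- r.read_state(): the state, without advancing time (a new reading comes with each control period).
- camera(name): name is "scene" or "top"; returns a dict with "image" (480x640x3 uint8, red, green, blue), "z_map" (480x640 float32, m along the optical axis (not along the pixel's ray), 0 where there is no reading), "mtx" (3x3 intrinsics, pixels), "distortion" ([k1, k2, p1, p2, k3] as OpenCV has them; the pictures are not rectified), "T" (4x4, takes a point from camera to world coordinates). Camera axes: x right, y down, z forward; pixel columns grow to the right and rows downward; lengths in m; the calibration is good to about 2 mm. A picture is of the moment at which its call begins.
- r.close_job(): hands the job in; it is judged then, once.
The state is a dict: "time": time; "joint_positions": joint angles; "joint_vel": joint speeds; "joint_torque": joint torques, N m; "ee_pos": TCP position; "eef_rot": TCP orientation; "ft_force": force on the tool from outside, world axes, zero at the start; "torque": the same for the moment, N m; "width": finger opening in m; "grip_force": force on a finger pad.
Only numpy, scipy, OpenCV 4.12 (cv2) and the standard library are available. Lean on these libraries where they do the work, as an engineer would, in place of code of your own. Each camera call takes 0.05 s, during which the arm holds its last target. There are 200 camera calls.

## Working session

There is one attempt and no reset: what is moved stays moved. The work goes in short steps, Python scripts to look and compute and a shell command to move; the robot and the scene stay as the last step left them, time stands still between calls to the robot, and variables do not carry over. Pictures are saved under pics/ and viewed, at most 10 in all, crops included, and the job is handed in when it is done.

```bash
mkdir -p pics
cat > h.py <<'E'
import numpy as np, cv2
from bench import r, camera
from scipy.spatial.transform import Rotation as R
def cloud(c):
    z=c['z_map']; h,w=z.shape
    u,v=np.meshgrid(np.arange(w),np.arange(h))
    n=cv2.undistortPoints(np.stack([u,v],-1).reshape(-1,1,2).astype(np.float64),c['mtx'],c['distortion']).reshape(h,w,2)
    P=np.concatenate([n*z[...,None],z[...,None]],-1)
    W=P@c['T'][:3,:3].T+c['T'][:3,3]; W[z==0]=np.nan
    return W
def ray(c,px,zp):
    n=cv2.undistortPoints(np.array(px,float).reshape(-1,1,2),c['mtx'],c['distortion']).reshape(-1,2)
    d=np.c_[n,np.ones(len(n))]@c['T'][:3,:3].T; o=c['T'][:3,3]
    return o+d*((zp-o[2])/d[:,2])[:,None]
def save(n,im): cv2.imwrite('pics/%s.png'%n,cv2.cvtColor(im,cv2.COLOR_RGB2BGR))
E
python3 - <<'E'
from h import *
for n in('scene','top'):
    c=camera(n); save(n+'0',c['image']); np.savez(n+'0.npz',**c)
    print(n,c['T'].round(3).tolist(),c['mtx'].round(1).tolist(),c['distortion'])
s=r.read_state(); print({k:np.round(v,3) for k,v in s.items()}, r.pinch_z)
E
```

```text
scene [[0.291, 0.529, -0.798, 1.412], [0.957, -0.17, 0.236, -0.302], [-0.011, -0.832, -0.555, 0.72], [0.0, 0.0, 0.0, 1.0]] [[543.6, 0.0, 315.9], [0.0, 543.6, 235.4], [0.0, 0.0, 1.0]] [-0.03751657  0.          0.          0.          0.        ]
top [[-0.027, -0.986, 0.166, 0.309], [-1.0, 0.027, -0.006, -0.041], [0.002, -0.166, -0.986, 1.073], [0.0, 0.0, 0.0, 1.0]] [[492.3, 0.0, 315.6], [0.0, 492.3, 238.9], [0.0, 0.0, 1.0]] [-0.09986225  0.          0.          0.          0.        ]
{'time': np.float64(0.1), 'joint_positions': array([ 1.316,  0.333, -0.065,  1.461,  0.022,  1.35 , -0.089]), 'joint_vel': array([ 0.001, -0.001,  0.   , -0.002, -0.   ,  0.003, -0.001]), 'joint_torque': array([ 2.0000e-03, -6.2454e+01,  2.5000e-02, -3.9072e+01, -6.2000e-02,
        3.7000e-02,  0.0000e+00]), 'ee_pos': array([ 0.143, -0.608,  0.222]), 'eef_rot': array([ 0.993,  0.116, -0.   , -0.001]), 'ft_force': array([ 0.246, -0.941,  0.564]), 'torque': array([-0.008,  0.017, -0.003]), 'grip_force': np.float64(0.0), 'width': np.float64(0.087)} 0.0187
```

View pics/top0.png

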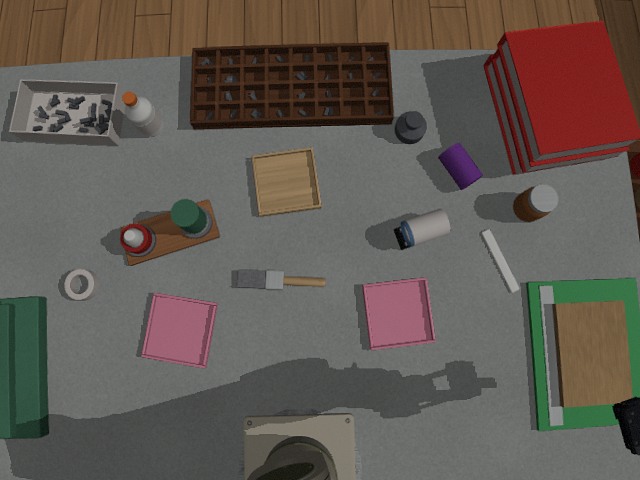

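View pics/scene0.png

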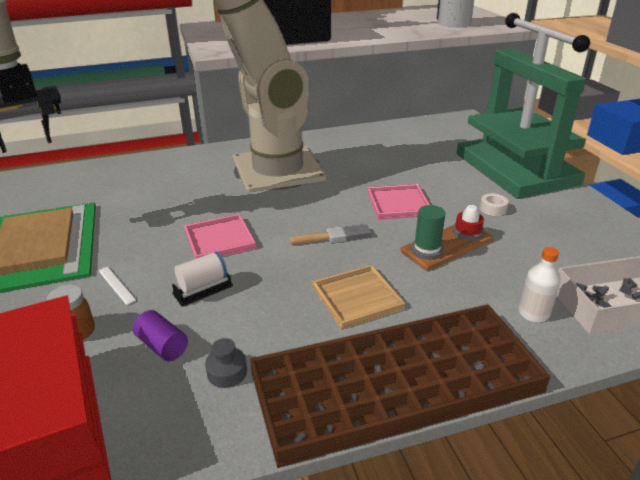

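Top view: the candidates for the tray are a wooden one (287,181) and two pink ones (180,330) and (398,313). The wooden one fits the description. For the cup, the white one with the blue rim in the black cradle (424,229) is meant, and the purple one (460,166) is not. The red roll is on the left peg (137,238) and the green cup on the right one (190,217).

```bash
cat > m.py <<'E'
from h import *
c=dict(np.load('top0.npz')); s=dict(np.load('scene0.npz'))
im=c['image']; W=cloud(c); 
hsv=cv2.cvtColor(im,cv2.COLOR_RGB2HSV)
a=cv2.resize(im[130:280,100:300],(800,600),interpolation=cv2.INTER_CUBIC)[:,:]
b=cv2.resize(im[180:270,380:480],(400,360),interpolation=cv2.INTER_CUBIC)
sv=s['image']; d=cv2.resize(sv[240:310,160:250],(400,311),interpolation=cv2.INTER_CUBIC)
o=np.zeros((600,800,3),np.uint8); o[:300,:400]=cv2.resize(a,(400,300)); o[:360,400:]=b; o[300:,:400]=d[:300]
o[360:600,400:720]=cv2.resize(sv[195:270,395:495],(320,240)); save('crop1',o)
print('table z',np.nanmedian(W[280:300,380:420,2]) , np.nanmedian(W[200:220,350:380,2]))
def box(u0,u1,v0,v1):
    m=np.zeros(im.shape[:2],bool); m[v0:v1,u0:u1]=1; return m
# tray: top rim points
m=box(240,335,140,225)&(W[...,2]>0.012)&(W[...,2]<0.03)
pts=W[m]; print('tray top',len(pts),pts[:,2].max())
m2=box(240,335,140,225)&(hsv[...,1]>60)
cn=max(cv2.findContours(m2.astype(np.uint8),cv2.RETR_EXTERNAL,cv2.CHAIN_APPROX_NONE)[0],key=cv2.contourArea)
P=ray(c,cn.reshape(-1,2),0.018)
print('tray rect',cv2.minAreaRect(P[:,:2].astype(np.float32)))
# green cup top
g=box(160,220,190,245)&(W[...,2]>0.11); q=W[g]
print('green top',len(q),q.mean(0),cv2.minEnclosingCircle(q[:,:2].astype(np.float32)))
# peg tip
g=box(110,165,210,265)&(W[...,2]>0.078); q=W[g]; print('peg tip',len(q),q.mean(0),q[:,2].max(),cv2.minEnclosingCircle(q[:,:2].astype(np.float32)))
g=box(110,165,210,265)&(W[...,2]>0.052)&(W[...,2]<0.062)&(hsv[...,1]>120); q=W[g]; print('roll top',len(q),q.mean(0),cv2.minEnclosingCircle(q[:,:2].astype(np.float32)))
# stand base
g=box(110,230,190,275)&(W[...,2]>0.009)&(W[...,2]<0.019); q=W[g]; print('stand',cv2.minAreaRect(q[:,:2].astype(np.float32)),len(q))
# cup
for nm,cc,bx in(('top',c,(385,460,200,255)),('scene',s,(165,240,245,305))):
    WW=cloud(cc); h=cv2.cvtColor(cc['image'],cv2.COLOR_RGB2HSV)
    mm=np.zeros(im.shape[:2],bool); mm[bx[2]:bx[3],bx[0]:bx[1]]=1
    g=mm&(WW[...,2]>0.045)&(WW[...,2]<0.085); q=WW[g]
    rc=cv2.minAreaRect(q[:,:2].astype(np.float32)); print(nm,'cup',len(q),q[:,2].max(),rc, cv2.boxPoints(rc).round(4).tolist())
    bl=mm&(h[...,0]>95)&(h[...,0]<130)&(h[...,1]>90)&(h[...,2]>40); q=WW[bl]; print(' blue',bl.sum(),np.argwhere(bl).mean(0)[::-1] if bl.sum() else'',np.nanmean(q,0))
E
python3 m.py
```

```text
table z 0.006420446243911915 0.000295546642397726
tray top 689 0.023571648577267013
tray rect ((0.6178697943687439, 0.014265649020671844), (0.1427379548549652, 0.13963334262371063), 6.622467517852783)
green top 650 [0.52932241 0.21346881 0.11660029] ((0.5293974280357361, 0.21390485763549805), 0.030213937163352966)
peg tip 125 [0.49231985 0.33614226 0.08367936] 0.09036944296319549 ((0.49210798740386963, 0.3366415500640869), 0.01510216947644949)
roll top 296 [0.49195274 0.33574747 0.05643047] ((0.4931192100048065, 0.3380240797996521), 0.031069129705429077)
stand ((0.5116360187530518, 0.27580901980400085), (0.09032407402992249, 0.21248045563697815), 16.6825008392334) 1771
top cup 1108 0.08239832046375073 ((0.5001906156539917, -0.2811737060546875), (0.05864105746150017, 0.08964527398347855), 18.220212936401367) [[0.45829999446868896, -0.24779999256134033], [0.4864000082015991, -0.3328999876976013], [0.5421000123023987, -0.31459999084472656], [0.5139999985694885, -0.22939999401569366]]
 blue 145 [406.82068966 233.71034483] [ 0.48650977 -0.24174483  0.04946456]
scene cup 1133 0.07918309148196256 ((0.5072598457336426, -0.27724331617355347), (0.056237999349832535, 0.09539689868688583), 12.871428489685059) [[0.4691999852657318, -0.2370000034570694], [0.49050000309944153, -0.33000001311302185], [0.5453000068664551, -0.3174999952316284], [0.5239999890327454, -0.22450000047683716]]
 blue 51 [222.19607843 263.54901961] [ 0.50684977 -0.23397262  0.06142236]
```

View pics/crop1.png

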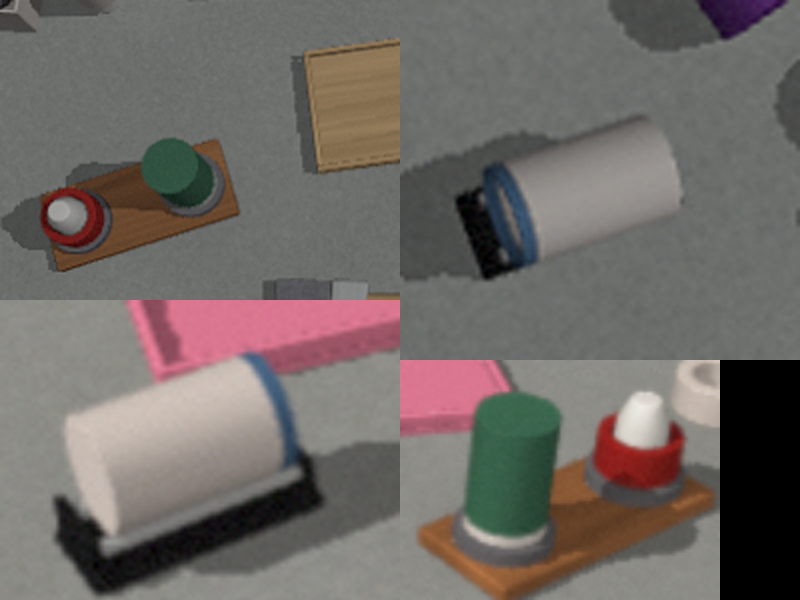

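The crop confirms the targets: the plain wooden tray, the white cup with its blue rim to the robot's left and slightly back, and the red roll on the +y peg. The sizes and heights agree with those given: tray 0.14 m, stand 0.09 x 0.212 m, cup 0.0586 x 0.0896 m, pegs 0.128 m apart. Next is planning the route to the roll.

```bash
cat >> h.py <<'E'
def down(a): # tool down with tool x at world yaw a
    return R.from_matrix(np.array([[np.cos(a),np.sin(a),0],[np.sin(a),-np.cos(a),0],[0,0,-1.]]))
def plan(p,q,wps,nd=3):
    """print rows to type (fractions) for a chain of poses from commanded pose p,q"""
    for P,Q in wps:
        d=np.round(q.inv().apply(np.array(P)-p)/.15,nd); w=np.round((q.inv()*Q).as_rotvec()/(2*np.pi),nd+1)
        print('dp',(d+0).tolist(),'rot',(w+0).tolist(),'minrows %.1f'%max(np.linalg.norm(d)*.15/.0625,np.linalg.norm(w)*360/10.7), 'OVER' if abs(d).max()>1 else '')
        p=p+q.apply(d*.15); q=q*R.from_rotvec(w*2*np.pi)
    return p,q
def now():
    s=r.read_state(); return s,np.array(s['ee_pos']),R.from_quat(s['eef_rot'])
E
python3 - <<'E'
from h import *
p=np.array([.144,-.608,.223]); q=R.from_quat([.993,.116,0,0])
A0,A1=np.radians(-76.7),np.arctan2(.3375,.4925)
w=[]
for k in range(1,8):
    t=k/7; a=A0+(A1-A0)*t; rr=(.625*(1-t)+.597*t)-.12*np.sin(np.pi*t)
    w.append(([rr*np.cos(a),rr*np.sin(a),.223-.06*(k==7)],down(.2327+(1.861-.2327)*t)))
print(plan(p,q,w))
E
```

```text
dp [1.036, -0.517, 0.0] rot [0.0, 0.0, -0.037] minrows 2.8 OVER
dp [0.934, -0.479, 0.0] rot [0.0, 0.0, -0.0371] minrows 2.5 
dp [0.874, -0.386, 0.0] rot [0.0, 0.0, -0.037] minrows 2.3 
dp [0.869, -0.269, 0.0] rot [0.0, 0.0, -0.037] minrows 2.2 
dp [0.917, -0.167, 0.0] rot [0.0, 0.0, -0.037] minrows 2.2 
dp [1.001, -0.111, 0.0] rot [0.0, 0.0, -0.037] minrows 2.4 OVER
dp [1.095, -0.123, 0.4] rot [0.0, 0.0, -0.0371] minrows 2.8 OVER
(array([0.49253703, 0.33748618, 0.163     ]), Rotation.from_matrix(array([[-0.28632267,  0.95813325,  0.        ],
                            [ 0.95813325,  0.28632267,  0.        ],
                            [ 0.        ,  0.        , -1.        ]])))
```

```bash
cat > log.py <<'E'
from h import *; import json
s=r.read_state(); open('log.jsonl','a').write(json.dumps({k:np.array(s[k]).tolist() for k in('time','joint_positions','ee_pos','eef_rot')})+'\n')
E
python3 log.py
python3 -m pendant '[{"dp":[1,-0.517,0],"rotation":[0,0,-0.037],"jaw":1},{"dp":[1,-0.517,0],"rotation":[0,0,-0.037],"jaw":1},{"dp":[1,-0.517,0],"rotation":[0,0,-0.037],"jaw":1}]' 30
python3 log.py
python3 -m pendant '[{"dp":[0.934,-0.479,0],"rotation":[0,0,-0.037],"jaw":1},{"dp":[0.934,-0.479,0],"rotation":[0,0,-0.037],"jaw":1},{"dp":[0.934,-0.479,0],"rotation":[0,0,-0.037],"jaw":1}]'
python3 log.py
python3 -m pendant '[{"dp":[0.874,-0.386,0],"rotation":[0,0,-0.037],"jaw":1},{"dp":[0.874,-0.386,0],"rotation":[0,0,-0.037],"jaw":1},{"dp":[0.874,-0.386,0],"rotation":[0,0,-0.037],"jaw":1}]'
python3 log.py
```

```text
time: 0.48
ee_pos: [0.274, -0.4961, 0.2224]
eef_rot: [0.973, 0.232, 0.0, -0.0]
ft_force: [0.3, -0.1, 0.5]
width: 0.0872
grip_force: 0.0
time: 0.85
ee_pos: [0.3669, -0.3682, 0.2225]
eef_rot: [0.939, 0.344, 0.0, -0.0]
ft_force: [-1.2, -0.3, 0.9]
width: 0.0873
grip_force: 0.0
time: 1.23
ee_pos: [0.4298, -0.2389, 0.2226]
eef_rot: [0.893, 0.451, 0.0, -0.0]
ft_force: [-0.8, -0.8, -0.4]
width: 0.0871
grip_force: 0.0
```

```bash
python3 -m pendant '[{"dp":[0.869,-0.269,0],"rotation":[0,0,-0.037],"jaw":1},{"dp":[0.869,-0.269,0],"rotation":[0,0,-0.037],"jaw":1},{"dp":[0.869,-0.269,0],"rotation":[0,0,-0.037],"jaw":1}]' | tail -0
python3 log.py
python3 -m pendant '[{"dp":[0.917,-0.167,0],"rotation":[0,0,-0.037],"jaw":1},{"dp":[0.917,-0.167,0],"rotation":[0,0,-0.037],"jaw":1},{"dp":[0.917,-0.167,0],"rotation":[0,0,-0.037],"jaw":1}]' | tail -0
python3 log.py
python3 -m pendant '[{"dp":[1,-0.111,0],"rotation":[0,0,-0.037],"jaw":1},{"dp":[1,-0.111,0],"rotation":[0,0,-0.037],"jaw":1},{"dp":[1,-0.111,0],"rotation":[0,0,-0.037],"jaw":1}]' | tail -0
python3 log.py
python3 -m pendant '[{"dp":[1,-0.123,0.3],"rotation":[0,0,-0.037],"jaw":1},{"dp":[1,-0.123,0.3],"rotation":[0,0,-0.037],"jaw":1},{"dp":[1,-0.123,0.3],"rotation":[0,0,-0.037],"jaw":1},{"dp":[1,-0.123,0.3],"rotation":[0,0,-0.037],"jaw":1}]'
python3 log.py
python3 - <<'E'
from h import *
s,p,q=now()
plan(p,q,[([.4925,.3373,.12],down(1.861)),([.4925,.3373,.032],down(1.861))])
c=camera('top'); np.savez('top1.npz',**c)
W=cloud(c);hsv=cv2.cvtColor(c['image'],cv2.COLOR_RGB2HSV)
c0=dict(np.load('scene0.npz')); W=cloud(c0); h=cv2.cvtColor(c0['image'],cv2.COLOR_RGB2HSV)
b=np.zeros(h.shape[:2],bool); b[200:250,445:500]=1
rm=b&((h[...,0]<8)|(h[...,0]>172))&(h[...,1]>150)&(W[...,2]>.03)
Q=W[rm]; x0=Q[:,0];A=np.c_[2*Q[:,:2],np.ones(len(Q))]
# side-surface circle fit
sd=(Q[:,2]<.052); s_=np.linalg.lstsq(A[sd],(Q[sd,:2]**2).sum(1),rcond=None)[0]
print('scene roll fit',s_[:2],np.sqrt(s_[2]+s_[:2]@s_[:2]),sd.sum())
g=b&(W[...,2]>.07);print('scene peg',W[g].mean(0),W[g][:,2].max())
E
```

```text
time: 2.85
ee_pos: [0.4881, 0.3218, 0.1761]
eef_rot: [0.598, 0.802, -0.001, -0.001]
ft_force: [0.5, -0.9, -0.9]
width: 0.0873
grip_force: 0.0
dp [0.09, 0.059, 0.374] rot [-0.0004, 0.0, 0.0] minrows 0.9 
dp [0.0, 0.0, 0.587] rot [0.0, 0.0, 0.0] minrows 1.4 
scene roll fit [0.49803038 0.33913507] 0.0277217979929445 212
scene peg [0.50154748 0.33617879 0.07818027] 0.11494276824260163Exception ignored on flushing sys.stdout:
BrokenPipeError: [Errno 32] Broken pipe
Exception ignored on flushing sys.stdout:
BrokenPipeError: [Errno 32] Broken pipe
Exception ignored on flushing sys.stdout:
BrokenPipeError: [Errno 32] Broken pipe
```

```bash
python3 -m pendant '[{"dp":[0.09,0.069,0.374],"rotation":[0,0,0],"jaw":1},{"dp":[0.09,0.069,0.374],"rotation":[0,0,0],"jaw":1},{"dp":[0.09,0.069,0.67],"rotation":[0,0,0],"jaw":1},{"dp":[0.09,0.069,0.953],"rotation":[0,0,0],"jaw":1},{"dp":[0.09,0.069,0.953],"rotation":[0,0,0],"jaw":1},{"dp":[0.09,0.069,0.953],"rotation":[0,0,0],"jaw":1}]'
python3 log.py
python3 - <<'E'
from h import *
c=camera('scene'); save('grasp1',cv2.resize(c['image'][120:300,380:620],(720,540),interpolation=cv2.INTER_CUBIC))
E
```

```text
time: 3.65
ee_pos: [0.4966, 0.3371, 0.0374]
eef_rot: [0.599, 0.801, 0.001, 0.001]
ft_force: [-0.6, 0.8, -0.2]
width: 0.0872
grip_force: 0.0
```

View pics/grasp1.png

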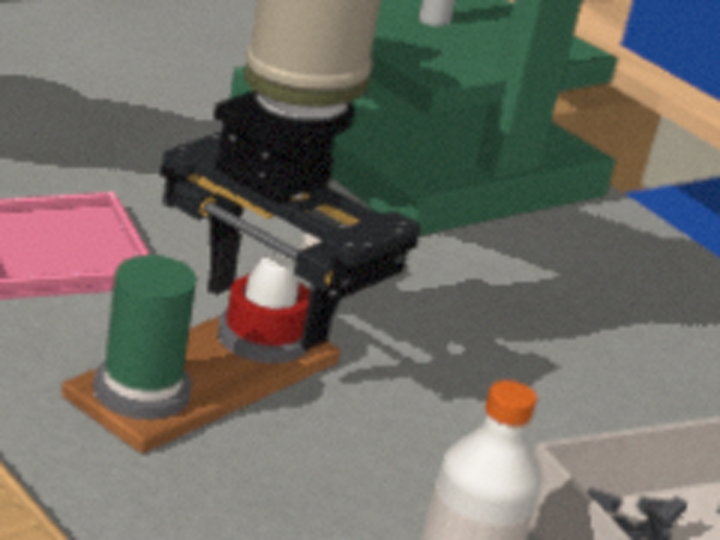

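The open fingers straddle the roll (crop 270,305), clear of the green cup and the peg. I'll lower a little and close.

```bash
python3 -m pendant '[{"dp":[0,-0.012,0.03],"rotation":[0,0,0],"jaw":1},{"dp":[0,-0.012,0.03],"rotation":[0,0,0],"jaw":1}]'
python3 -m pendant '[{"dp":[0,0,0],"rotation":[0,0,0],"jaw":0.5},{"dp":[0,0,0],"rotation":[0,0,0],"jaw":0.5},{"dp":[0,0,0],"rotation":[0,0,0],"jaw":0.5},{"dp":[0,0,0],"rotation":[0,0,0],"jaw":0.5},{"dp":[0,0,0],"rotation":[0,0,0],"jaw":0.5}]' 20
```

```text
time: 3.95
ee_pos: [0.4933, 0.3366, 0.0306]
eef_rot: [0.598, 0.801, 0.0, 0.0]
ft_force: [-0.2, -1.3, -0.2]
width: 0.0872
grip_force: 0.0
time: 4.58
ee_pos: [0.4933, 0.3366, 0.0301]
eef_rot: [0.598, 0.801, 0.0, 0.0]
ft_force: [0.1, 0.8, -0.7]
width: 0.0615
grip_force: 19.8
```

```bash
python3 -m pendant '[{"dp":[0,0,-0.15],"rotation":[0,0,0],"jaw":0.5},{"dp":[0,0,-0.4],"rotation":[0,0,0],"jaw":0.5},{"dp":[0,0,-0.7],"rotation":[0,0,0],"jaw":0.5},{"dp":[0,0,-0.9],"rotation":[0,0,0],"jaw":0.5},{"dp":[0,0,-0.9],"rotation":[0,0,0],"jaw":0.5}]'
python3 log.py
python3 - <<'E'
from h import *
s,p,q=now()
T=np.array([.6175,.0145,.165]);Y0,Y1=1.861,np.radians(96.6)
st=np.array([p[0],p[1],.165])
w=[(st+(T-st)*k/3,down(Y0+(Y1-Y0)*k/3)) for k in(1,2,3)]
w.append(([T[0],T[1],.03],down(Y1)))
p2,_=plan(p,q,w);print(p2)
E
```

```text
time: 5.2
ee_pos: [0.4939, 0.3376, 0.1681]
eef_rot: [0.598, 0.801, 0.002, 0.001]
ft_force: [0.4, -0.1, -1.0]
width: 0.0614
grip_force: 19.8
dp [-0.766, 0.059, 0.02] rot [0.0006, -0.0002, 0.009] minrows 1.8 
dp [-0.762, 0.102, 0.0] rot [0.0, 0.0, 0.0093] minrows 1.8 
dp [-0.755, 0.147, 0.0] rot [0.0, 0.0, 0.0093] minrows 1.8 
dp [0.0, 0.0, 0.9] rot [0.0, 0.0, 0.0] minrows 2.2 
[0.61751175 0.01445964 0.03006899]
```

```bash
python3 -m pendant '[{"dp":[-0.38,0.03,0],"rotation":[0,0,0.005],"jaw":0.5},{"dp":[-0.766,0.059,0],"rotation":[0,0,0.009],"jaw":0.5},{"dp":[-0.766,0.059,0],"rotation":[0,0,0.009],"jaw":0.5}]' >/dev/null; python3 log.py
python3 -m pendant '[{"dp":[-0.38,0.05,0],"rotation":[0,0,0.005],"jaw":0.5},{"dp":[-0.762,0.102,0],"rotation":[0,0,0.0093],"jaw":0.5},{"dp":[-0.762,0.102,0],"rotation":[0,0,0.0093],"jaw":0.5}]' >/dev/null; python3 log.py
python3 -m pendant '[{"dp":[-0.4,0.08,0],"rotation":[0,0,0.005],"jaw":0.5},{"dp":[-0.755,0.147,0],"rotation":[0,0,0.0093],"jaw":0.5},{"dp":[-0.755,0.147,0],"rotation":[0,0,0.0093],"jaw":0.5},{"dp":[-0.755,0.147,0],"rotation":[0,0,0.0093],"jaw":0.5}]'; python3 log.py
python3 - <<'E'
from h import *
s,p,q=now()
plan(p,q,[([.6175,.0145,.03],down(np.radians(96.6)))])
E
```

```text
time: 6.45
ee_pos: [0.6161, 0.0154, 0.1646]
eef_rot: [0.665, 0.747, 0.0, -0.001]
ft_force: [0.1, 0.2, -0.2]
width: 0.0613
grip_force: 19.8
dp [-0.008, 0.009, 0.897] rot [-0.0002, -0.0002, 0.0003] minrows 2.2
```

```bash
python3 -m pendant '[{"dp":[0,0,0.3],"rotation":[0,0,0],"jaw":0.5},{"dp":[0,0,0.6],"rotation":[0,0,0],"jaw":0.5},{"dp":[0,0,0.85],"rotation":[0,0,0],"jaw":0.5},{"dp":[0,0,0.95],"rotation":[0,0,0],"jaw":0.5},{"dp":[0,0,0.95],"rotation":[0,0,0],"jaw":0.5},{"dp":[0,0,0.95],"rotation":[0,0,0],"jaw":0.5}]'; python3 log.py
```

```text
time: 7.2
ee_pos: [0.6178, 0.0142, 0.0244]
eef_rot: [0.665, 0.747, 0.001, 0.001]
ft_force: [0.4, -0.6, -0.4]
width: 0.0614
grip_force: 19.8
```

```bash
python3 -m pendant '[{"dp":[0,0,0.05],"rotation":[0,0,0],"jaw":0.5},{"dp":[0,0,0.08],"rotation":[0,0,0],"jaw":0.5},{"dp":[0,0,0.08],"rotation":[0,0,0],"jaw":0.5}]'
python3 -m pendant '[{"dp":[0,0,0.014],"rotation":[0,0,0],"jaw":0.5},{"dp":[0,0,0.014],"rotation":[0,0,0],"jaw":0.5}]'
```

```text
time: 7.58
ee_pos: [0.6165, 0.0133, 0.0102]
eef_rot: [0.665, 0.747, -0.0, -0.0]
ft_force: [0.2, -0.2, -1.3]
width: 0.0613
grip_force: 19.8
time: 7.82
ee_pos: [0.617, 0.0135, 0.0091]
eef_rot: [0.665, 0.747, 0.0, 0.0]
ft_force: [-2.1, -0.2, 4.7]
width: 0.061
grip_force: 19.8
```

Contact with the tray floor is felt (4.7 N), so I'll release and lift.

```bash
python3 -m pendant '[{"dp":[0,0,0],"rotation":[0,0,0],"jaw":0.8},{"dp":[0,0,0],"rotation":[0,0,0],"jaw":0.85},{"dp":[0,0,0],"rotation":[0,0,0],"jaw":0.85}]'
python3 -m pendant '[{"dp":[0,0,-0.3],"rotation":[0,0,0],"jaw":0.85},{"dp":[0,0,-0.7],"rotation":[0,0,0],"jaw":0.85},{"dp":[0,0,-1],"rotation":[0,0,0],"jaw":0.9},{"dp":[0,0,-1],"rotation":[0,0,0],"jaw":1}]'; python3 log.py
cat > kin.py <<'E'
from h import *; import json
from scipy.optimize import least_squares
D=[json.loads(l) for l in open('log.jsonl')]
J=np.array([d['joint_positions'] for d in D]); P=np.array([d['ee_pos'] for d in D]); Q=R.from_quat([d['eef_rot'] for d in D])
# S-R-S model: axes z,y,z,y,z,y,z with signs; lengths h,a,b,L
def fk(j,x,sg):
    q=R.identity(); p=np.array([0,0,x[0]])
    for i,ax in enumerate('zyzyzyz'):
        q=q*R.from_euler(ax,sg[i]*j[i])
        if i==2:p=p+q.apply([0,0,x[1]])
        if i==4:p=p+q.apply([0,0,x[2]])
    q=q*R.from_euler('z',x[4]); return p+q.apply([0,0,x[3]]),q
if __name__=='__main__':
    import itertools; best=[]
    for sg in itertools.product((1,-1),repeat=4):
        S=[-1,1,sg[0],sg[1],sg[2],1,sg[3]]
        for y0 in(0,np.pi/2,np.pi,-np.pi/2):
            def f(x):
                o=[]
                for j,p,q in zip(J,P,Q):
                    a,b=fk(j,x,S); o+=list(a-p)+list(.2*(b.inv()*q).as_rotvec())
                return np.array(o)
            s=least_squares(f,[.36,.42,.4,.3,y0],max_nfev=30); best.append((s.cost,S,s.x.round(4).tolist()))
    best.sort(key=lambda t:t[0]); [print(b) for b in best[:3]]; print(len(J),J[-1].round(3))
E
python3 kin.py
python3 - <<'E'
from h import *
c=camera('top'); np.savez('top2.npz',**c); s=camera('scene'); np.savez('scene2.npz',**s)
save('tray',cv2.resize(s['image'][200:340,290:450],(640,560)))
E
```

```text
time: 8.2
ee_pos: [0.6167, 0.0135, 0.0084]
eef_rot: [0.665, 0.747, -0.0, 0.0]
ft_force: [-0.6, 0.2, 1.0]
width: 0.0729
grip_force: 0.0
time: 8.7
ee_pos: [0.6188, 0.014, 0.1625]
eef_rot: [0.665, 0.747, 0.002, 0.002]
ft_force: [0.1, 0.4, -1.0]
width: 0.082
grip_force: 0.0
(np.float64(0.006032885954254712), [-1, 1, -1, 1, -1, 1, -1], [-2.596, 0.5487, 0.4522, -2.3931, 1.5708])
(np.float64(0.006032885954254717), [-1, 1, -1, 1, -1, 1, -1], [-2.596, 0.5487, 0.4522, -2.3931, -4.7124])
(np.float64(0.006032885954254723), [-1, 1, -1, 1, -1, 1, -1], [-2.596, 0.5487, 0.4522, -2.3931, 1.5708])
15 [ 0.487  0.459 -0.766  1.531  0.328  1.277 -0.207]
```

View pics/tray.png

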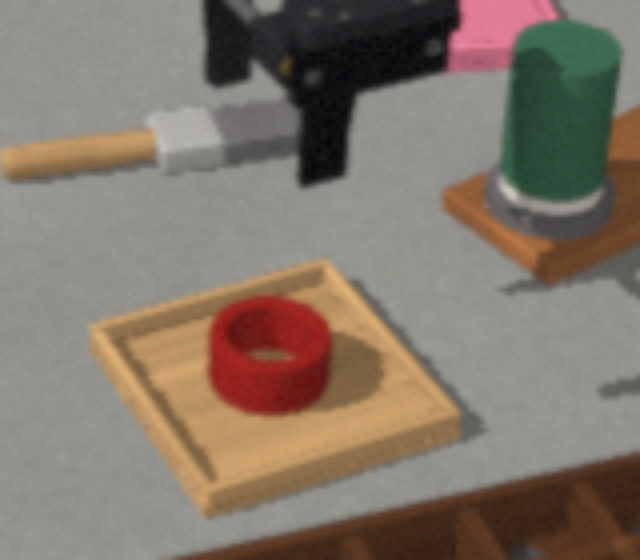

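The roll lies flat in the middle of the wooden tray (crop 270,355) and the green cup is undisturbed. Next I'll go to the cup with the tool leaning towards its mouth by 30°, so that after the flip the hand still points 30° downwards.

```bash
cat >> h.py <<'E'
AX=np.radians(108.2); CEN=np.array([.5002,-.2812,.048]); d0=np.array([np.cos(AX),np.sin(AX),0])
def graspq(b): # tool x ~ mouth direction, z leaning to the mouth
    z=np.array([0,0,-np.cos(b)])+d0*np.sin(b); x=d0*np.cos(b)+np.array([0,0,np.sin(b)])
    return R.from_matrix(np.c_[x,np.cross(z,x),z])
E
python3 - <<'E'
from h import *
s,p,q=now()
b=np.radians(30); Q=graspq(b); z=Q.as_matrix()[:,2]
G=CEN-.010*d0; tg=G+.0187*z; hv=tg-.12*z
print(tg,hv)
r0=down(np.radians(96.6)); dq=(r0.inv()*Q).as_rotvec()
st=p.copy()
mid=[(st+(hv+[0,0,.03]-st)*k/3,r0*R.from_rotvec(dq*k/3)) for k in(1,2,3)]
print(plan(p,q,mid+[(hv,Q),(tg,Q)])[0])
E
```

```text
[ 0.50040302 -0.28181748  0.03180532] [ 0.51914311 -0.3388158   0.13572837]
dp [-0.753, -0.305, -0.016] rot [0.0028, 0.0278, -0.0106] minrows 2.0 
dp [-0.716, -0.355, -0.139] rot [0.0029, 0.0276, -0.0104] minrows 1.9 
dp [-0.658, -0.404, -0.252] rot [0.0028, 0.0277, -0.0105] minrows 1.9 
dp [-0.1, 0.0, 0.173] rot [0.0, 0.0, 0.0] minrows 0.5 
dp [0.0, 0.0, 0.8] rot [0.0, 0.0, 0.0] minrows 1.9 
[ 0.50044215 -0.28178504  0.0318383 ]
```

```bash
python3 -m pendant '[{"dp":[-0.37,-0.15,-0.01],"rotation":[0.0014,0.0139,-0.0053],"jaw":1},{"dp":[-0.753,-0.305,-0.016],"rotation":[0.0028,0.0278,-0.0106],"jaw":1},{"dp":[-0.753,-0.305,-0.016],"rotation":[0.0028,0.0278,-0.0106],"jaw":1}]' >/dev/null; python3 log.py
python3 -m pendant '[{"dp":[-0.35,-0.17,-0.07],"rotation":[0.0014,0.0138,-0.0053],"jaw":1},{"dp":[-0.716,-0.355,-0.139],"rotation":[0.0029,0.0276,-0.0104],"jaw":1},{"dp":[-0.716,-0.355,-0.139],"rotation":[0.0029,0.0276,-0.0104],"jaw":1}]' >/dev/null; python3 log.py
python3 -m pendant '[{"dp":[-0.33,-0.2,-0.12],"rotation":[0.0014,0.0138,-0.0053],"jaw":1},{"dp":[-0.658,-0.404,-0.252],"rotation":[0.0028,0.0277,-0.0105],"jaw":1},{"dp":[-0.658,-0.404,-0.252],"rotation":[0.0028,0.0277,-0.0105],"jaw":1},{"dp":[-0.658,-0.404,-0.252],"rotation":[0.0028,0.0277,-0.0105],"jaw":1}]'; python3 log.py
cat > kin.py <<'E'
from h import *; import json
from scipy.optimize import least_squares
D=[json.loads(l) for l in open('log.jsonl')]
J=np.array([d['joint_positions'] for d in D]); P=np.array([d['ee_pos'] for d in D]); Q=R.from_quat([d['eef_rot'] for d in D])
LO=np.array([-2.6,-.5,-1.47,.16,-1.27,.06,-2.6]);HI=np.array([2.6,2.12,1.34,2.42,4.41,2.06,2.6])
# z,y,z,y,z,y,z chain; lengths h,a,b,L, tool yaw, x offsets at elbow (before/after) and wrist
def fk(j,x,sg):
    q=R.identity(); p=np.array([0,0,x[0]])
    for i,ax in enumerate('zyzyzyz'):
        if i==6: p=p+q.apply([x[7],0,0])
        q=q*R.from_euler(ax,sg[i]*j[i])
        if i==2:p=p+q.apply([x[5],0,x[1]])
        if i==3:p=p+q.apply([x[6],0,0])
        if i==4:p=p+q.apply([0,0,x[2]])
    q=q*R.from_euler('z',x[4]); return p+q.apply([0,0,x[3]]),q
if __name__=='__main__':
    import itertools; best=[]
    for sg in itertools.product((1,-1),repeat=3):
        S=[-1,1,sg[0],1,sg[1],1,sg[2]]
        for y0 in(np.pi/2,-np.pi/2):
            def f(x):
                o=[]
                for j,p,q in zip(J,P,Q):
                    a,b=fk(j,x,S); o+=list(a-p)+list(.2*(b.inv()*q).as_rotvec())
                return np.array(o)
            s=least_squares(f,[.36,.42,.4,.3,y0,0,0,0],max_nfev=30); best.append((s.cost,S,s.x.round(4).tolist(),abs(s.fun).max()))
    best.sort(key=lambda t:t[0]); [print(b) for b in best[:2]]; print(len(J),J[-1].round(3))
    json.dump(best[0][1:3],open('kin.json','w'))
E
python3 kin.py
python3 - <<'E'
from h import *
s,p,q=now()
b=np.radians(30); Q=graspq(b); z=Q.as_matrix()[:,2]
G=CEN-.010*d0; tg=G+.0187*z
plan(p,q,[(tg-.12*z,Q),(tg,Q)])
E
```

```text
time: 10.05
ee_pos: [0.5196, -0.3373, 0.1643]
eef_rot: [0.566, 0.782, 0.152, -0.211]
ft_force: [0.7, 0.8, -0.0]
width: 0.0867
grip_force: 0.0
(np.float64(0.005946692901922821), [-1, 1, -1, 1, -1, 1, -1], [0.1621, 0.4737, 0.4685, 0.3557, 1.5708, 0.0131, -0.0743, 0.0341], np.float64(0.040885693062899964))
(np.float64(0.005946692901922831), [-1, 1, -1, 1, -1, 1, -1], [0.1621, 0.4737, 0.4685, 0.3557, -4.7124, 0.0131, -0.0743, 0.0341], np.float64(0.040885693186997196))
18 [ 1.044  0.81  -0.706  1.1    0.111  1.749  0.734]
dp [-0.103, -0.005, 0.16] rot [-0.0002, -0.0004, -0.0001] minrows 0.5 
dp [0.0, 0.0, 0.8] rot [0.0, 0.0, 0.0] minrows 1.9
```

```bash
cat > poe.py <<'E'
from kin import *
S0,x0=json.load(open('kin.json'))
AXS='zyzyzyz'; base={'z':[0,0,1.],'y':[0,1.,0]}
# product of exponentials: axis directions nominal + small tilt, free points
def unpack(v):
    v=np.asarray(v); return v[:21].reshape(7,3),v[21:42].reshape(7,3),v[42:45],v[45:48]
def fkp(j,v):
    w,pt,m,rv=unpack(v); q=R.identity();p=np.zeros(3)
    for i in range(7):
        qi=R.from_rotvec(w[i]/np.linalg.norm(w[i])*j[i]); p=p+q.apply(pt[i]-qi.apply(pt[i])); q=q*qi
    return p+q.apply(m),q*R.from_rotvec(rv)
h,a,b,L,yw=.3,.42,.45,.4,np.pi/2
v0=np.concatenate([np.concatenate([S0[i]*np.array(base[AXS[i]]) for i in range(7)]),
 np.array([[0,0,0],[0,0,h],[0,0,0],[0,0,h+a],[0,0,0],[0,0,h+a+b],[0,0,0]],float).ravel(),[0,0,h+a+b+L],[0,0,yw]])
def f(v,reg=True):
    o=[]
    for j,p,q in zip(J,P,Q):
        A,B=fkp(j,v); o+=list(A-p)+list(.3*(B.inv()*q).as_rotvec())
    return np.array(o+list(.003*(v-v0))) if reg else np.array(o)
def fit():
    s=least_squares(f,v0,max_nfev=200); return s.x
if __name__=='__main__':
    v=fit(); np.save('poe.npy',v); e=f(v,False).reshape(-1,6); print('max pos',abs(e[:,:3]).max(),'rot',abs(e[:,3:]).max()/.3)
    w,pt,m,rv=unpack(v); print((w/np.linalg.norm(w,axis=1)[:,None]).round(3).tolist()); print(pt.round(3).tolist(),m.round(3),rv.round(3))
E
python3 poe.py
python3 -m pendant '[{"dp":[-0.103,-0.005,0.16],"rotation":[0,0,0],"jaw":1},{"dp":[-0.103,-0.005,0.16],"rotation":[0,0,0],"jaw":1},{"dp":[-0.103,-0.005,0.6],"rotation":[0,0,0],"jaw":1},{"dp":[-0.103,-0.005,0.85],"rotation":[0,0,0],"jaw":1},{"dp":[-0.103,-0.005,0.96],"rotation":[0,0,0],"jaw":1},{"dp":[-0.103,-0.005,0.96],"rotation":[0,0,0],"jaw":1},{"dp":[-0.103,-0.005,0.96],"rotation":[0,0,0],"jaw":1}]'; python3 log.py
python3 - <<'E'
from h import *
c=camera('scene'); save('grasp2',cv2.resize(c['image'][150:320,130:330],(800,680))[:600])
E
```

```text
max pos 3.947113854874118e-06 rot 1.0486782315462978e-05
[[0.0, 0.0, -1.0], [0.0, 1.0, -0.0], [0.0, -0.0, -1.0], [-0.0, 1.0, -0.0], [0.0, 0.0, -1.0], [-0.0, 1.0, 0.0], [0.0, 0.0, -1.0]]
[[-0.0, 0.0, -0.0], [0.0, -0.0, 0.258], [0.0, -0.022, 0.0], [-0.0, -0.0, 0.707], [0.0, -0.045, -0.0], [-0.0, -0.0, 1.197], [0.0, -0.045, -0.0]] [-0.    -0.046  1.549] [ 0.    -0.     1.571]
time: 10.92
ee_pos: [0.5014, -0.2843, 0.0352]
eef_rot: [0.567, 0.783, 0.152, -0.208]
ft_force: [0.3, -0.4, 0.5]
width: 0.0871
grip_force: 0.0
```

View pics/grasp2.png

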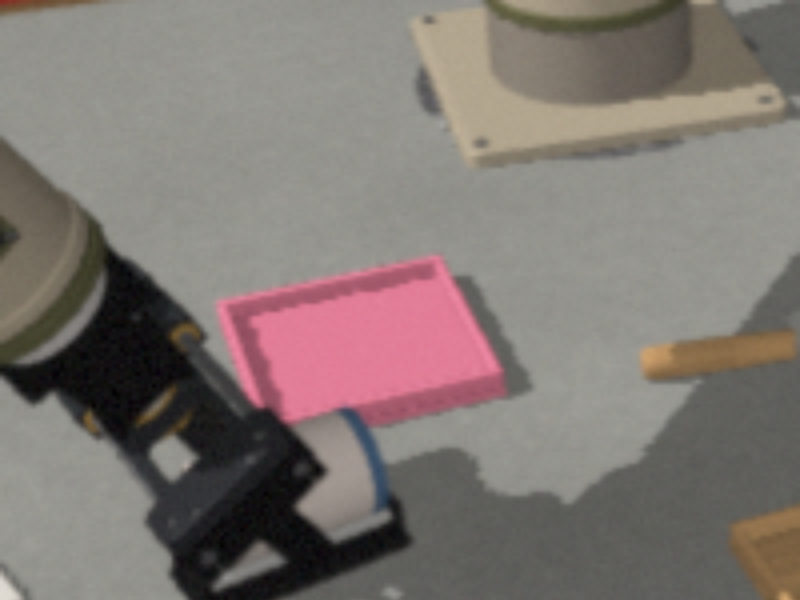

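The fingers straddle the white cup, its blue rim is free (crop 375,460), and nothing is touched. My kinematic fit is exact, so I'll check that the placing pose is reachable before gripping.

```bash
cat > ik.py <<'E'
from poe import *
v=np.load('poe.npy')
def ik(p,q,j0,w=.02):
    f=lambda j:np.r_[(np.array(p)-fkp(j,v)[0])*10,(fkp(j,v)[1].inv()*q).as_rotvec()*3,w*(j-j0)]
    s=least_squares(f,np.clip(j0,LO+1e-3,HI-1e-3),bounds=(LO,HI)); e=f(s.x); return s.x,np.linalg.norm(e[:3])*100,np.degrees(np.linalg.norm(e[3:6])/3)
PEG=np.array([.493,.337,.027])
def placeq(b,az): # tool z at azimuth az, b below level; tool x mostly down
    u=np.array([np.cos(az),np.sin(az),0]); z=u*np.cos(b)+[0,0,-np.sin(b)]; x=-u*np.sin(b)+[0,0,-np.cos(b)]
    return R.from_matrix(np.c_[x,np.cross(z,x),z])
def placep(b,az,up,g=.055): # TCP when the rim is 'up' above the collar and the grasp point g above the rim
    return PEG+[0,0,up+g]+.0187*placeq(b,az).as_matrix()[:,2]
if __name__=='__main__':
    s,p,q=now(); j=np.array(s['joint_positions']); print(j.round(2))
    for b in(25,30,35,40):
        for az in(-.6,-.3,0,.3):
            B=np.radians(b); o=[]
            for up in(.08,0.):
                c=[ik(placep(B,az,up),placeq(B,az),k,.003) for k in(j,np.array([-.8,.3,.3,2.2,.3,.5,1.2]),np.array([-.8,.3,-.6,2.2,-.3,.5,1.2]))]
                k=min(c,key=lambda t:t[1]+t[2]); o.append((round(k[1],1),round(k[2],1),np.minimum(k[0]-LO,HI-k[0]).min().round(2),k[0].round(2).tolist()))
            print(b,az,o)
E
python3 ik.py
python3 - <<'E'
from h import *
s,p,q=now()
b=np.radians(30); Q=graspq(b); z=Q.as_matrix()[:,2]
plan(p,q,[(CEN-.010*d0+.0187*z,Q)])
E
```

```text
[ 1.07  0.84 -0.7   1.37  0.14  1.47  0.73]
25 -0.6 [(np.float64(0.0), np.float64(0.0), np.float64(0.56), [-1.27, 0.5, 0.08, 1.86, 1.08, 1.39, -0.8]), (np.float64(0.0), np.float64(0.0), np.float64(0.26), [-2.02, 1.07, 1.08, 1.9, 0.3, 0.85, -0.41])]
25 -0.3 [(np.float64(0.0), np.float64(0.0), np.float64(0.32), [-1.45, 0.36, 0.26, 2.1, 1.26, 1.13, -0.8]), (np.float64(0.0), np.float64(0.0), np.float64(0.36), [-0.35, 0.82, -0.99, 2.05, 1.77, 1.7, -0.94])]
25 0 [(np.float64(0.0), np.float64(0.0), np.float64(0.17), [0.01, 0.6, -1.29, 2.25, 1.88, 1.45, -0.71]), (np.float64(0.0), np.float64(0.0), np.float64(0.17), [-0.09, 0.84, -1.16, 2.25, 2.08, 1.59, -0.82])]
25 0.3 [(np.float64(0.0), np.float64(0.0), np.float64(0.0), [0.39, 0.57, -1.47, 2.4, 2.15, 1.13, -0.62]), (np.float64(0.0), np.float64(0.0), np.float64(0.02), [0.28, 0.99, -1.34, 2.4, 2.45, 1.42, -0.55])]
30 -0.6 [(np.float64(0.0), np.float64(0.0), np.float64(0.56), [-1.22, 0.46, 0.04, 1.86, 1.03, 1.35, -0.74]), (np.float64(0.0), np.float64(0.0), np.float64(0.28), [-1.99, 0.97, 1.06, 1.91, 0.3, 0.84, -0.37])]
30 -0.3 [(np.float64(0.0)
[... 1615 characters left out ...]
41, 0.86, -0.37])]
40 -0.3 [(np.float64(0.0), np.float64(0.0), np.float64(0.37), [-1.34, 0.24, 0.24, 2.05, 1.03, 1.0, -0.49]), (np.float64(0.0), np.float64(0.0), np.float64(0.4), [-0.21, 0.67, -1.07, 2.02, 1.55, 1.42, -0.75])]
40 0 [(np.float64(0.0), np.float64(0.0), np.float64(0.16), [0.15, 0.39, -1.31, 2.15, 1.5, 1.09, -0.45]), (np.float64(0.0), np.float64(0.0), np.float64(0.22), [0.06, 0.67, -1.25, 2.19, 1.76, 1.26, -0.61])]
40 0.3 [(np.float64(0.0), np.float64(0.0), np.float64(0.0), [0.51, 0.22, -1.47, 2.27, 1.58, 0.64, -0.28]), (np.float64(0.0), np.float64(0.0), np.float64(0.0), [0.4, 0.82, -1.47, 2.31, 2.01, 1.12, -0.34])]
dp [0.005, -0.001, 0.027] rot [0.0002, 0.0003, 0.0] minrows 0.1
```

```bash
python3 -m pendant '[{"dp":[0.005,0,0.02],"rotation":[0,0,0],"jaw":1},{"dp":[0.005,0,0.02],"rotation":[0,0,0],"jaw":0.5},{"dp":[0.005,0,0.02],"rotation":[0,0,0],"jaw":0.5},{"dp":[0.005,0,0.02],"rotation":[0,0,0],"jaw":0.5},{"dp":[0.005,0,0.02],"rotation":[0,0,0],"jaw":0.5},{"dp":[0.005,0,0.02],"rotation":[0,0,0],"jaw":0.5}]' 25; python3 log.py
python3 - <<'E'
from h import *
for n in('top0','scene0'):
    c=dict(np.load(n+'.npz')); W=cloud(c); q=W[(W[...,1]>.4)&(W[...,1]<1)&(W[...,0]<.6)&(W[...,0]>-.2)&(W[...,2]>.03)]
    for z in(.03,.1,.2,.3):
        k=q[(q[:,2]>z)&(q[:,2]<z+.1)]
        if len(k)>20: print(n,z,len(k),np.percentile(k,[1,99],axis=0).round(3).tolist())
E
```

```text
time: 11.72
ee_pos: [0.5001, -0.2809, 0.0314]
eef_rot: [0.566, 0.782, 0.152, -0.209]
ft_force: [2.0, 0.3, 1.0]
width: 0.0584
grip_force: 25.0
top0 0.03 4821 [[0.077, 0.447, 0.03], [0.412, 0.624, 0.13]]
top0 0.1 2053 [[0.097, 0.552, 0.109], [0.351, 0.581, 0.136]]
scene0 0.03 4597 [[0.085, 0.543, 0.031], [0.377, 0.765, 0.13]]
scene0 0.1 4164 [[0.087, 0.556, 0.105], [0.368, 0.757, 0.197]]
scene0 0.2 2354 [[0.081, 0.624, 0.201], [0.369, 0.691, 0.299]]
scene0 0.3 2013 [[0.084, 0.625, 0.3], [0.369, 0.689, 0.399]]
```

```bash
cat > path.py <<'E'
from ik import *
from scipy.spatial.transform import Slerp
b=np.radians(30); az=-.3
s,p,q=now(); j=np.array(s['joint_positions']); Qf=placeq(b,az)
print('cup dir in tool check', Qf.apply(q.inv().apply(d0)).round(3),'turn',np.degrees((q.inv()*Qf).magnitude()))
H=placep(b,az,.17)
pts=[(p+[0,0,.13],q)]; sl=Slerp([0,1],R.concatenate([q,Qf])); L0=p+[0,0,.15]
A=[np.arctan2(L0[1],L0[0]),np.arctan2(H[1],H[0])]; rr=[np.hypot(*L0[:2]),np.hypot(*H[:2])]
N=6
for k in range(1,N+1):
    t=k/N; a=A[0]+(A[1]-A[0])*t; ra=rr[0]+(rr[1]-rr[0])*t-.06*np.sin(np.pi*t); z=L0[2]+(H[2]-L0[2])*t+.03*np.sin(np.pi*t)
    pts.append((np.array([ra*np.cos(a),ra*np.sin(a),z]),sl(t)))
pts.append((placep(b,az,.085),Qf))
plan(p,q,pts)
for P_,Q_ in pts:
    j,e1,e2=ik(P_,Q_,j,.01); print(P_.round(3),round(e1,1),round(e2,1),j.round(2),np.minimum(j-LO,HI-j).min().round(2))
E
python3 path.py
```

```text
cup dir in tool check [ 0. -0. -1.] turn 102.13437887269492
dp [0.433, 0.001, -0.751] rot [0.0, 0.0, 0.0] minrows 2.1 
dp [0.68, 0.337, 0.045] rot [-0.0072, -0.0382, -0.0269] minrows 1.8 
dp [0.579, 0.35, 0.056] rot [-0.0072, -0.0382, -0.027] minrows 1.6 
dp [0.513, 0.4, -0.019] rot [-0.0072, -0.0382, -0.0269] minrows 1.6 
dp [0.452, 0.474, -0.065] rot [-0.0072, -0.0382, -0.0269] minrows 1.6 
dp [0.413, 0.55, -0.125] rot [-0.0072, -0.0381, -0.027] minrows 1.7 
dp [0.368, 0.611, -0.238] rot [-0.0072, -0.0382, -0.0269] minrows 1.8 
dp [0.491, 0.0, 0.284] rot [0.0, 0.0, 0.0] minrows 1.4 
[ 0.5   -0.281  0.161] 0.0 0.0 [ 1.08  0.71 -0.75  1.29  0.07  1.65  0.7 ] 0.41
[ 0.52  -0.178  0.207] 0.0 0.0 [ 1.09  0.42 -0.87  1.54  0.04  1.42  0.71] 0.6
[ 0.527 -0.079  0.228] 0.0 0.0 [ 1.07  0.13 -0.98  1.76 -0.02  1.18  0.73] 0.49
[0.53  0.018 0.242] 0.0 0.0 [ 0.97 -0.15 -1.04  1.92 -0.07  0.98  0.71] 0.35
[0.532 0.116 0.248] 0.0 0.0 [ 0.92 -0.38 -1.22  2.01 -0.02  0.81  0.58] 0.12
[0.527 0.221 0.247] 1.9 0.3 [ 0.88 -0.5  -1.47  2.03  0.26  0.71  0.24] 0.0
[0.508 0.332 0.243] 45.5 8.4 [ 0.62 -0.5  -1.47  2.11  0.6   0.66 -0.03] 0.0
[0.508 0.332 0.158] 77.2 12.7 [ 0.61 -0.5  -1.47  2.24  0.62  0.5  -0.09] 0.0
```

```bash
cat > path2.py <<'E'
from ik import *
from scipy.spatial.transform import Slerp
def follow(j,pts,n=4,verbose=True):
    P0,Q0=fkp(j,v); worst=9
    for P_,Q_ in pts:
        sl=Slerp([0,1],R.concatenate([Q0,Q_]))
        for k in range(1,n+1):
            j,e1,e2=ik(P0+(P_-P0)*k/n,sl(k/n),j,.005)
        m=np.minimum(j-LO,HI-j).min(); worst=min(worst,m if e1<1.5 and e2<1.5 else -1)
        if verbose: print(np.round(P_,3),round(e1,1),round(e2,1),j.round(2),m.round(2))
        P0,Q0=P_,Q_
    return j,worst
if __name__=='__main__':
    # does min-change IK predict the robot?
    for i in(2,5,8,12,16):
        k,_=follow(J[i],[(P[i+1],Q[i+1])],4,False); print('pred err',(k-J[i+1]).round(2))
    s,p,q=now(); j=np.array(s['joint_positions'])
    for b in(30,):
      b=np.radians(b)
      for az in(-.6,-.3,0.):
        Qf=placeq(b,az); H=placep(b,az,.17); res=[]
        for back in(0,-.1,.1):
          for yawfirst in(0,1):
            # go over with the grasp tilt, yawed by g, then flip about tool y
            dyaw=az-(AX-np.pi); Rz=R.from_rotvec([0,0,dyaw]); Q2=Rz*q if yawfirst else q
            M=np.array([H[0]+back*np.cos(.6),H[1]+back*np.sin(.6),.27])
            st=p+[0,0,.15]
            sl=Slerp([0,1],R.concatenate([q,Q2])); a0,a1=np.arctan2(st[1],st[0]),np.arctan2(M[1],M[0]); r0,r1=np.hypot(*st[:2]),np.hypot(*M[:2])
            pts=[(st,q)]+[(np.array([(r0+(r1-r0)*t)*np.cos(a0+(a1-a0)*t),(r0+(r1-r0)*t)*np.sin(a0+(a1-a0)*t),st[2]+(M[2]-st[2])*t]),sl(t)) for t in(.25,.5,.75,1)]
            s2=Slerp([0,1],R.concatenate([Q2,Qf]))
            pts+=[(M+(H-M)*t,s2(t)) for t in(.33,.67,1)]+[(placep(b,az,.085),Qf),(placep(b,az,0),Qf)]
            jj,w=follow(j,pts,3,False); print(az,back,yawfirst,'worst',round(w,2),jj.round(2))
E
timeout 500 python3 path2.py
```

```text
pred err [-0. -0.  0.  0. -0. -0.  0.]
pred err [-0.   -0.    0.01  0.   -0.   -0.    0.  ]
pred err [-0. -0.  0.  0. -0. -0.  0.]
pred err [-0. -0.  0.  0. -0. -0.  0.]
pred err [ 0.  0. -0. -0.  0.  0. -0.]
-0.6 0 0 worst 0.37 [-0.59  0.73 -0.72  1.84  1.39  1.63 -0.96]
-0.6 0 1 worst 0.37 [-0.6   0.73 -0.71  1.84  1.39  1.62 -0.96]
-0.6 -0.1 0 worst 0.31 [-0.53  0.77 -0.8   1.83  1.44  1.68 -0.96]
-0.6 -0.1 1 worst 0.35 [-0.55  0.75 -0.77  1.83  1.42  1.66 -0.96]
-0.6 0.1 0 worst 0.37 [-0.65  0.7  -0.65  1.84  1.35  1.59 -0.95]
-0.6 0.1 1 worst 0.28 [-0.65  0.71 -0.65  1.84  1.36  1.59 -0.95]
-0.3 0 0 worst 0.37 [-0.48  0.63 -0.81  2.05  1.59  1.45 -0.91]
-0.3 0 1 worst 0.23 [-0.48  0.63 -0.81  2.05  1.59  1.45 -0.91]
-0.3 -0.1 0 worst 0.28 [-0.41  0.68 -0.89  2.05  1.63  1.51 -0.9 ]
-0.3 -0.1 1 worst 0.33 [-0.43  0.66 -0.86  2.05  1.62  1.49 -0.91]
-0.3 0.1 0 worst 0.36 [-0.54  0.6  -0.73  2.06  1.56  1.41 -0.92]
-0.3 0.1 1 worst 0.06 [-0.53  0.61 -0.74  2.06  1.56  1.42 -0.91]
0.0 0 0 worst 0.17 [-0.27  0.55 -0.92  2.25  1.85  1.26 -0.86]
0.0 0 1 worst 0.08 [-0.25  0.57 -0.95  2.24  1.86  1.27 -0.86]
0.0 -0.1 0 worst 0.07 [-0.17  0.63 -1.04  2.24  1.89  1.34 -0.83]
0.0 -0.1 1 worst 0.11 [-0.17  0.63 -1.04  2.24  1.89  1.33 -0.83]
0.0 0.1 0 worst 0.17 [-0.35  0.51 -0.84  2.25  1.82  1.21 -0.88]
0.0 0.1 1 worst -1 [-0.86  0.37 -0.3   2.27  1.71  1.   -0.96]
```

```bash
cat > path3.py <<'E'
from path2 import *
b=np.radians(30); az=-.3; Qf=placeq(b,az); H=placep(b,az,.17)
s,p,q=now(); j=np.array(s['joint_positions'])
M=np.array([H[0],H[1],.27]); st=p+[0,0,.13]
a0,a1=np.arctan2(st[1],st[0]),np.arctan2(M[1],M[0]); r0,r1=np.hypot(*st[:2]),np.hypot(*M[:2])
pts=[(st,q)]+[(np.array([(r0+(r1-r0)*t)*np.cos(a0+(a1-a0)*t),(r0+(r1-r0)*t)*np.sin(a0+(a1-a0)*t),st[2]+(M[2]-st[2])*t]),q) for t in(.2,.4,.6,.8,1)]
s2=Slerp([0,1],R.concatenate([q,Qf])); pts+=[(M+(H-M)*t,s2(t)) for t in(.5,1)]
plan(p,q,pts); follow(j,pts)
E
python3 path3.py
```

```text
dp [0.433, 0.001, -0.751] rot [0.0, 0.0, 0.0] minrows 2.1 
dp [0.592, 0.586, 0.175] rot [0.0, 0.0, 0.0] minrows 2.0 
dp [0.696, 0.447, 0.236] rot [0.0, 0.0, 0.0] minrows 2.1 
dp [0.774, 0.283, 0.279] rot [0.0, 0.0, 0.0] minrows 2.1 
dp [0.819, 0.102, 0.306] rot [0.0, 0.0, 0.0] minrows 2.1 
dp [0.829, -0.088, 0.311] rot [0.0, 0.0, 0.0] minrows 2.1 
dp [-0.046, 0.0, 0.079] rot [-0.0216, -0.1146, -0.0808] minrows 4.8 
dp [0.023, -0.018, 0.086] rot [-0.0216, -0.1145, -0.0808] minrows 4.8 
[ 0.5   -0.281  0.161] 0.0 0.0 [ 1.08  0.71 -0.75  1.29  0.07  1.65  0.7 ] 0.41
[ 0.555 -0.168  0.183] 0.0 0.0 [ 0.95  0.67 -0.8   1.32  0.01  1.6   0.52] 0.46
[ 0.585 -0.044  0.205] 0.0 0.0 [ 0.82  0.62 -0.85  1.36 -0.04  1.53  0.35] 0.53
[0.588 0.084 0.227] 0.0 0.0 [ 0.69  0.56 -0.9   1.42 -0.08  1.45  0.18] 0.57
[0.562 0.212 0.248] 0.0 0.0 [ 0.56  0.5  -0.96  1.47 -0.13  1.36  0.01] 0.51
[0.508 0.332 0.27 ] 0.0 0.0 [ 0.42  0.42 -1.01  1.53 -0.16  1.27 -0.17] 0.46
[0.508 0.332 0.256] 0.0 0.0 [ 0.07  0.23 -1.    1.66  0.51  1.22 -0.27] 0.47
[0.508 0.332 0.243] 0.0 0.0 [-0.33  0.29 -0.95  1.98  1.34  1.4  -0.56] 0.44
```

```bash
python3 -m pendant '[{"dp":[0.05,0,-0.09],"rotation":[0,0,0],"jaw":0.5},{"dp":[0.2,0,-0.35],"rotation":[0,0,0],"jaw":0.5},{"dp":[0.35,0,-0.6],"rotation":[0,0,0],"jaw":0.5},{"dp":[0.433,0,-0.751],"rotation":[0,0,0],"jaw":0.5},{"dp":[0.433,0,-0.751],"rotation":[0,0,0],"jaw":0.5}]'; python3 log.py
python3 -m pendant '[{"dp":[0.2,0.2,0.06],"rotation":[0,0,0],"jaw":0.5},{"dp":[0.4,0.4,0.12],"rotation":[0,0,0],"jaw":0.5},{"dp":[0.592,0.586,0.175],"rotation":[0,0,0],"jaw":0.5}]' >/dev/null; python3 log.py
python3 -m pendant '[{"dp":[0.23,0.15,0.08],"rotation":[0,0,0],"jaw":0.5},{"dp":[0.46,0.3,0.16],"rotation":[0,0,0],"jaw":0.5},{"dp":[0.696,0.447,0.236],"rotation":[0,0,0],"jaw":0.5}]' ; python3 log.py
```

```text
time: 12.35
ee_pos: [0.5003, -0.2817, 0.1637]
eef_rot: [0.567, 0.783, 0.151, -0.208]
ft_force: [-0.7, -0.6, -2.3]
width: 0.0578
grip_force: 25.0
time: 13.1
ee_pos: [0.5845, -0.0435, 0.2034]
eef_rot: [0.567, 0.782, 0.151, -0.211]
ft_force: [0.8, -0.4, -1.1]
width: 0.0577
grip_force: 25.0
```

```bash
python3 -m pendant '[{"dp":[0.25,0.09,0.09],"rotation":[0,0,0],"jaw":0.5},{"dp":[0.5,0.18,0.18],"rotation":[0,0,0],"jaw":0.5},{"dp":[0.774,0.283,0.279],"rotation":[0,0,0],"jaw":0.5}]' >/dev/null; python3 log.py
python3 -m pendant '[{"dp":[0.27,0.03,0.1],"rotation":[0,0,0],"jaw":0.5},{"dp":[0.54,0.07,0.2],"rotation":[0,0,0],"jaw":0.5},{"dp":[0.819,0.102,0.306],"rotation":[0,0,0],"jaw":0.5}]' >/dev/null; python3 log.py
python3 -m pendant '[{"dp":[0.27,-0.03,0.1],"rotation":[0,0,0],"jaw":0.5},{"dp":[0.54,-0.06,0.2],"rotation":[0,0,0],"jaw":0.5},{"dp":[0.829,-0.088,0.311],"rotation":[0,0,0],"jaw":0.5},{"dp":[0.829,-0.088,0.311],"rotation":[0,0,0],"jaw":0.5}]'; python3 log.py
python3 - <<'E'
from path2 import *
b=np.radians(30); az=-.3; Qf=placeq(b,az); H=placep(b,az,.17)
s,p,q=now(); s2=Slerp([0,1],R.concatenate([q,Qf])); pts=[(p+(H-p)*t,s2(t)) for t in(.5,1)]
plan(p,q,pts); follow(np.array(s['joint_positions']),pts)
E
```

```text
time: 14.35
ee_pos: [0.5046, 0.3357, 0.2699]
eef_rot: [0.564, 0.784, 0.151, -0.211]
ft_force: [0.5, -0.4, -1.7]
width: 0.0578
grip_force: 25.0
dp [-0.059, 0.009, 0.071] rot [-0.0215, -0.1148, -0.0802] minrows 4.8 
dp [0.007, -0.017, 0.091] rot [-0.0216, -0.1148, -0.0802] minrows 4.8 
[0.507 0.334 0.256] 0.0 0.0 [ 0.07  0.23 -1.    1.66  0.5   1.22 -0.27] 0.47
[0.508 0.332 0.243] 0.0 0.0 [-0.33  0.29 -0.95  1.98  1.34  1.4  -0.56] 0.44
```

```bash
python3 -m pendant '[{"dp":[-0.059,0.009,0.071],"rotation":[-0.0215,-0.1148,-0.0802],"jaw":0.5},{"dp":[-0.059,0.009,0.071],"rotation":[-0.0215,-0.1148,-0.0802],"jaw":0.5},{"dp":[-0.059,0.009,0.071],"rotation":[-0.0215,-0.1148,-0.0802],"jaw":0.5},{"dp":[-0.059,0.009,0.071],"rotation":[-0.0215,-0.1148,-0.0802],"jaw":0.5},{"dp":[-0.059,0.009,0.071],"rotation":[-0.0215,-0.1148,-0.0802],"jaw":0.5},{"dp":[-0.059,0.009,0.071],"rotation":[-0.0215,-0.1148,-0.0802],"jaw":0.5}]'; python3 log.py
python3 -m pendant '[{"dp":[0.007,-0.017,0.091],"rotation":[-0.0216,-0.1148,-0.0802],"jaw":0.5},{"dp":[0.007,-0.017,0.091],"rotation":[-0.0216,-0.1148,-0.0802],"jaw":0.5},{"dp":[0.007,-0.017,0.091],"rotation":[-0.0216,-0.1148,-0.0802],"jaw":0.5},{"dp":[0.007,-0.017,0.091],"rotation":[-0.0216,-0.1148,-0.0802],"jaw":0.5},{"dp":[0.007,-0.017,0.091],"rotation":[-0.0216,-0.1148,-0.0802],"jaw":0.5},{"dp":[0.007,-0.017,0.091],"rotation":[-0.0216,-0.1148,-0.0802],"jaw":0.5},{"dp":[0.007,-0.017,0.091],"rotation":[-0.0216,-0.1148,-0.0802],"jaw":0.5}]'; python3 log.py
python3 - <<'E'
from path2 import *
b=np.radians(30); az=-.3; Qf=placeq(b,az); H=placep(b,az,.17)
s,p,q=now(); print(s['joint_positions'].round(2),'tilt err',np.degrees((q.inv()*Qf).as_rotvec()).round(2),(p-H).round(4)); plan(p,q,[(H,Qf),(placep(b,az,.085),Qf)])
c=camera('scene'); np.savez('scene3.npz',**c); t=camera('top'); np.savez('top3.npz',**t)
o=np.zeros((480,800,3),np.uint8); o[:,:400]=cv2.resize(c['image'][90:282,400:560],(400,480)); o[:,400:]=cv2.resize(t['image'][140:284,80:200],(400,480)); save('hover',o)
E
```

```text
time: 15.1
ee_pos: [0.5082, 0.3312, 0.2552]
eef_rot: [0.386, 0.908, 0.041, 0.157]
ft_force: [0.1, -0.1, -2.0]
width: 0.0583
grip_force: 25.0
time: 15.98
ee_pos: [0.5131, 0.3274, 0.2422]
eef_rot: [0.135, 0.856, -0.077, 0.493]
ft_force: [0.5, 1.0, -1.5]
width: 0.0583
grip_force: 25.0
[-0.34  0.29 -0.92  1.98  1.33  1.39 -0.56] tilt err [-0.55 -0.19 -0.42] [ 0.0046 -0.0049 -0.0004]
dp [0.017, 0.021, -0.035] rot [-0.0015, -0.0005, -0.0012] minrows 0.1 
dp [0.491, 0.0, 0.283] rot [0.0, 0.0, 0.0] minrows 1.4
```

View pics/hover.png

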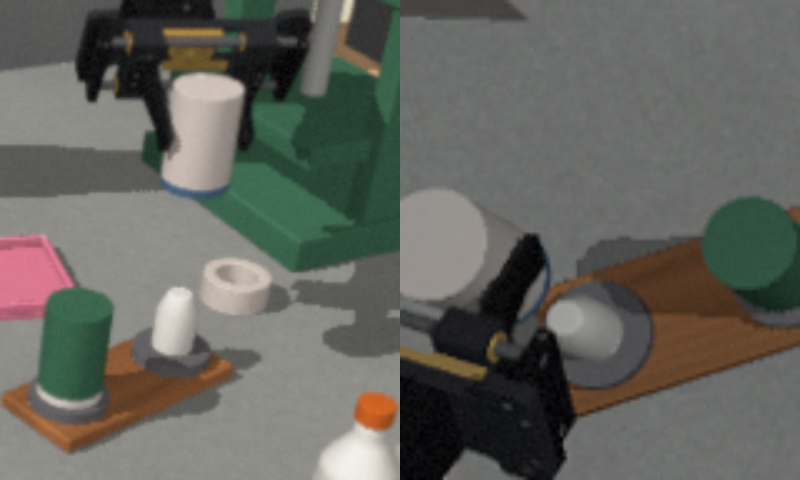

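The hover view shows the cup upside down in the jaws with its blue rim below (left crop 195,185), and the freed peg and collar below it (right crop 600,335). I'll measure the cup against the peg.

Run:
```python
from ik import *
t=dict(np.load('top3.npz')); s=dict(np.load('scene3.npz')); st,p,q=now()
g=p-.0187*q.as_matrix()[:,2]; m=q.apply([np.cos(np.radians(30)),0,np.sin(np.radians(30))])
print('grasp pt',g.round(4),'mouth dir',m.round(3),'pred closed end',(g-.035*m).round(4))
W=cloud(t);im=t['image'].astype(int); B=np.zeros(W.shape[:2],bool); B[180:240,70:115]=1
k=B&(abs(W[...,2]-(g[2]+.035))<.008)&(im.min(-1)>110); Q_=W[k]
print('closed end top',k.sum(),Q_.mean(0),cv2.minEnclosingCircle(Q_[:,:2].astype(np.float32)))
A=np.c_[Q_[:,:2]-Q_[:,:2].mean(0),np.ones(len(Q_))]; print('plane slope',np.linalg.lstsq(A,Q_[:,2],rcond=None)[0])
# contour of closed end cast to the plane
zt=np.median(Q_[:,2]); cn=max(cv2.findContours(k.astype(np.uint8),0,1)[0],key=cv2.contourArea); h=cv2.convexHull(cn).reshape(-1,2)
print(' on plane',zt,cv2.minEnclosingCircle(ray(t,h,g[2]+.035)[:,:2].astype(np.float32)))
# collar: grey in top
hs=cv2.cvtColor(t['image'],cv2.COLOR_RGB2HSV); B=np.zeros_like(B); B[215:260,115:160]=1
for nm,z0,z1 in(('collar',.02,.034),('peg',.055,.09)):
    k=B&(W[...,2]>z0)&(W[...,2]<z1); Q_=W[k]; print(nm,k.sum(),Q_.mean(0),cv2.minEnclosingCircle(Q_[:,:2].astype(np.float32)))
# scene
W=cloud(s);im=s['image'].astype(int);hs=cv2.cvtColor(s['image'],cv2.COLOR_RGB2HSV)
B=np.zeros_like(B);B[115:170,460:505]=1
k=B&(hs[...,1]<40)&(im.min(-1)>90)&(W[...,2]>.17)&(W[...,2]<.30)&(W[...,0]>.44)
Q_=W[k]
for a,b_ in((.2,.225),(.225,.25),(.25,.27)):
    z=Q_[(Q_[:,2]>a)&(Q_[:,2]<b_)]
    if len(z)<20: continue
    f=least_squares(lambda c:np.hypot(z[:,0]-c[0],z[:,1]-c[1])-.029,[.49,.34],loss='soft_l1',f_scale=.002); print('scene cup z',a,len(z),f.x.round(4))
bl=B&(hs[...,0]>95)&(hs[...,0]<125)&(hs[...,1]>90); print('blue z',bl.sum(),np.nanmedian(W[bl],axis=0),np.nanpercentile(W[bl][:,2],[5,95]))
B=np.zeros_like(B);B[200:245,445:490]=1
k=B&(W[...,2]>.045)&(W[...,2]<.065)&(hs[...,1]<40); z=W[k]
f=least_squares(lambda c:np.hypot(z[:,0]-c[0],z[:,1]-c[1])-.019,[.49,.34],loss='soft_l1',f_scale=.002); print('scene peg',len(z),f.x.round(4))
```

```text
grasp pt [0.4977 0.3326 0.2524] mouth dir [-0.001  0.003 -1.   ] pred closed end [0.4978 0.3325 0.2874]
closed end top 894 [0.49533503 0.33035591 0.28635251] ((0.49518918991088867, 0.33124840259552), 0.02964199148118496)
plane slope [0.00893589 0.00943798 0.28635251]
 on plane 0.28637104962868065 ((0.49551746249198914, 0.32980775833129883), 0.029566645622253418)
collar 451 [0.4899322  0.32698843 0.02664523] ((0.49350935220718384, 0.33439019322395325), 0.037281379103660583)
peg 253 [0.49091105 0.33258561 0.07610779] ((0.49306145310401917, 0.3374943435192108), 0.018812207505106926)
scene cup z 0.2 264 [0.4964 0.3349]
scene cup z 0.225 273 [0.4963 0.3343]
scene cup z 0.25 263 [0.4957 0.3339]
blue z 55 [0.51942937 0.31980821 0.19922362] [0.19703747 0.26381584]
scene peg 127 [0.4942 0.3411]
```

Both cameras give the same peg-minus-cup offset, (-2, +6.8) mm, so I'll apply it and come down to just above the tip.

Run:
```python
from path2 import *
Qf=placeq(np.radians(30),-.3)
s,p,q=now(); a=p+[-.002,.0068,-.06]; print(a.round(4))
plan(p,q,[(a,Qf),(a-[0,0,.04],Qf)]); follow(np.array(s['joint_positions']),[(a,Qf),(a-[0,0,.11],Qf)])
```

```text
[0.5112 0.3345 0.183 ]
dp [0.36, 0.038, 0.178] rot [-0.0014, -0.0002, -0.0012] minrows 1.0 
dp [0.23, 0.0, 0.133] rot [0.0, 0.0, 0.0] minrows 0.6 
[0.511 0.334 0.183] 0.0 0.0 [-0.4   0.4  -0.88  2.02  1.42  1.41 -0.69] 0.4
[0.511 0.334 0.073] 0.0 0.0 [-0.49  0.63 -0.79  2.05  1.58  1.44 -0.91] 0.37
```

```bash
python3 -m pendant '[{"dp":[0.12,0.02,0.06],"rotation":[-0.0014,-0.0002,-0.0012],"jaw":0.5},{"dp":[0.25,0.038,0.12],"rotation":[-0.0014,-0.0002,-0.0012],"jaw":0.5},{"dp":[0.36,0.038,0.178],"rotation":[-0.0014,-0.0002,-0.0012],"jaw":0.5},{"dp":[0.45,0.038,0.229],"rotation":[-0.0014,-0.0002,-0.0012],"jaw":0.5},{"dp":[0.45,0.038,0.229],"rotation":[-0.0014,-0.0002,-0.0012],"jaw":0.5},{"dp":[0.45,0.038,0.229],"rotation":[-0.0014,-0.0002,-0.0012],"jaw":0.5}]'
python3 - <<'E'
from path2 import *
Qf=placeq(np.radians(30),-.3); c=camera('scene')
s,p,q=now(); print(np.degrees((q.inv()*Qf).as_rotvec()).round(2), (p-[.5112,.3345,0]).round(4))
m=q.apply([np.cos(np.radians(30)),0,np.sin(np.radians(30))]);print('mouth',m.round(4))
a=np.array([.5112,.3345,p[2]-.03]); plan(p,q,[(a,Qf),(a-[0,0,.06],Qf)])
save('above',cv2.resize(c['image'][130:250,420:540],(600,600)))
E
```

```text
time: 16.82
ee_pos: [0.5103, 0.3354, 0.1676]
eef_rot: [0.128, 0.856, -0.074, 0.495]
ft_force: [-0.4, -1.0, -1.2]
width: 0.0581
grip_force: 25.0
[0.17 0.11 0.15] [-0.001   0.001   0.1677]
mouth [ 0.0017 -0.0013 -1.    ]
dp [0.169, -0.004, 0.107] rot [0.0005, 0.0003, 0.0004] minrows 0.5 
dp [0.347, 0.0, 0.2] rot [0.0, 0.0, 0.0] minrows 1.0
```

View pics/above.png

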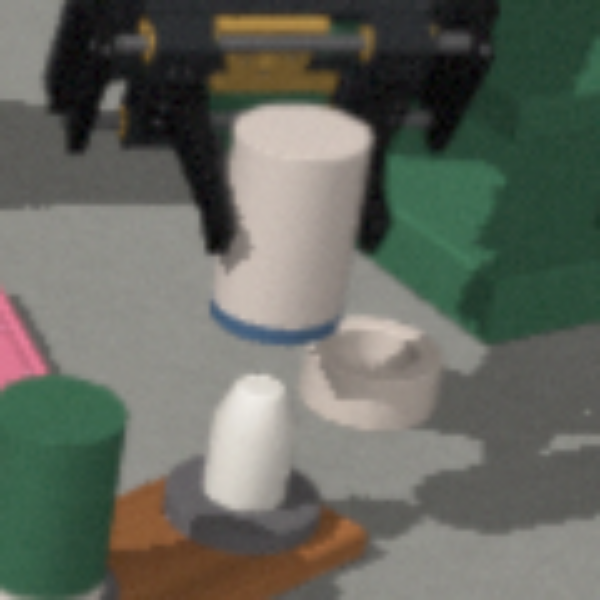

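The cup mouth (275,325) lines up with the peg tip (265,385) along the slanted vertical, so I'll lower it, stopping 5 mm short.

```bash
python3 -m pendant '[{"dp":[0.085,-0.003,0.055],"rotation":[0.0005,0.0003,0.0004],"jaw":0.5},{"dp":[0.169,-0.004,0.107],"rotation":[0.0005,0.0003,0.0004],"jaw":0.5},{"dp":[0.23,-0.004,0.142],"rotation":[0.0005,0.0003,0.0004],"jaw":0.5},{"dp":[0.3,-0.004,0.182],"rotation":[0.0005,0.0003,0.0004],"jaw":0.5},{"dp":[0.37,-0.004,0.223],"rotation":[0.0005,0.0003,0.0004],"jaw":0.5},{"dp":[0.37,-0.004,0.223],"rotation":[0.0005,0.0003,0.0004],"jaw":0.5}]'
python3 -m pendant '[{"dp":[0.05,0,0.029],"rotation":[0,0,0],"jaw":0.5},{"dp":[0.1,0,0.058],"rotation":[0,0,0],"jaw":0.5},{"dp":[0.146,0,0.084],"rotation":[0,0,0],"jaw":0.5},{"dp":[0.146,0,0.084],"rotation":[0,0,0],"jaw":0.5}]'
python3 - <<'E'
from path2 import *
Qf=placeq(np.radians(30),-.3)
s,p,q=now(); print(np.degrees((q.inv()*Qf).as_rotvec()).round(2), (p-[.5112,.3345,.0725]).round(4))
a=np.array([.5112,.3345,.0725]); plan(p,q,[(a,Qf),(a-[0,0,.001],Qf)])
E
```

```text
time: 17.62
ee_pos: [0.5107, 0.3339, 0.1007]
eef_rot: [0.128, 0.857, -0.076, 0.494]
ft_force: [-0.2, -0.0, -2.2]
width: 0.0577
grip_force: 25.0
time: 18.12
ee_pos: [0.5108, 0.3339, 0.0759]
eef_rot: [0.129, 0.857, -0.076, 0.494]
ft_force: [-0.5, 0.7, -2.3]
width: 0.0579
grip_force: 25.0
[-0.05 -0.05  0.13] [-0.0004 -0.0006  0.0034]
dp [0.019, 0.005, 0.013] rot [-0.0001, -0.0001, 0.0004] minrows 0.1 
dp [0.006, 0.0, 0.003] rot [0.0, 0.0, 0.0] minrows 0.0
```

```bash
python3 -m pendant '[{"dp":[0.009,0,0.005],"rotation":[0,0,0],"jaw":0.5},{"dp":[0.012,0,0.007],"rotation":[0,0,0],"jaw":0.5},{"dp":[0.012,0,0.007],"rotation":[0,0,0],"jaw":0.5}]'
python3 -m pendant '[{"dp":[0.006,0,0.0035],"rotation":[0,0,0],"jaw":0.5},{"dp":[0.009,0,0.005],"rotation":[0,0,0],"jaw":0.5},{"dp":[0.009,0,0.005],"rotation":[0,0,0],"jaw":0.5}]'
```

```text
time: 18.5
ee_pos: [0.511, 0.3342, 0.0748]
eef_rot: [0.129, 0.856, -0.075, 0.494]
ft_force: [-0.3, 0.2, -1.6]
width: 0.058
grip_force: 25.0
time: 18.88
ee_pos: [0.5111, 0.3342, 0.0734]
eef_rot: [0.129, 0.856, -0.075, 0.494]
ft_force: [1.3, 0.2, 1.8]
width: 0.0583
grip_force: 25.0
```

```bash
python3 -m pendant '[{"dp":[0.004,0,0.002],"rotation":[0,0,0],"jaw":0.5},{"dp":[0.004,0,0.002],"rotation":[0,0,0],"jaw":0.5}]'
python3 - <<'E'
from h import *
c=camera('scene'); W=cloud(c); save('down',cv2.resize(c['image'][150:270,400:520],(600,600)))
t=camera('top'); W=cloud(t); B=np.zeros(W.shape[:2],bool);B[190:255,80:160]=1
k=B&(abs(W[...,2]-.117)<.01)&(t['image'].min(-1)>110); print('closed end',k.sum(),W[k].mean(0))
E
```

```text
time: 19.12
ee_pos: [0.5113, 0.3342, 0.0733]
eef_rot: [0.129, 0.856, -0.075, 0.495]
ft_force: [-1.3, -1.3, 5.4]
width: 0.0581
grip_force: 24.9
closed end 608 [0.49307901 0.33639784 0.11690981]
```

View pics/down.png

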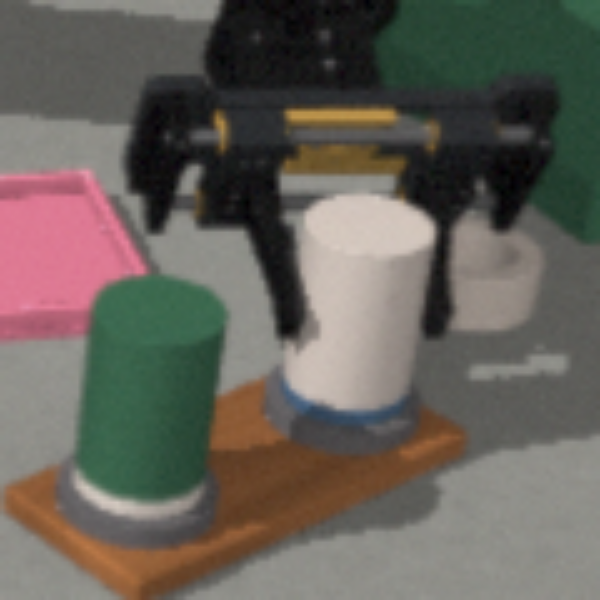

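The cup sits flat on the collar: closed end at z = 0.117, which is 27 + 90 mm, and the contact force is 5 N. I'll open and lift straight off.

```bash
python3 -m pendant '[{"dp":[0,0,0],"rotation":[0,0,0],"jaw":0.8},{"dp":[0,0,0],"rotation":[0,0,0],"jaw":1},{"dp":[0,0,0],"rotation":[0,0,0],"jaw":1},{"dp":[0,0,0],"rotation":[0,0,0],"jaw":1},{"dp":[0,0,0],"rotation":[0,0,0],"jaw":1}]'
python3 -m pendant '[{"dp":[-0.1,0,-0.058],"rotation":[0,0,0],"jaw":1},{"dp":[-0.3,0,-0.173],"rotation":[0,0,0],"jaw":1},{"dp":[-0.55,0,-0.318],"rotation":[0,0,0],"jaw":1},{"dp":[-0.8,0,-0.462],"rotation":[0,0,0],"jaw":1},{"dp":[-0.8,0,-0.462],"rotation":[0,0,0],"jaw":1},{"dp":[-0.8,0,-0.462],"rotation":[0,0,0],"jaw":1}]'
python3 - <<'E'
from h import *
c=camera('scene'); t=camera('top'); W=cloud(t)
for nm,u0,u1,v0,v1,g in(('white',80,165,190,265,0),('green',160,220,190,245,1)):
    B=np.zeros(W.shape[:2],bool);B[v0:v1,u0:u1]=1
    k=B&(abs(W[...,2]-.117)<.01)&((t['image'].min(-1)>110) if not g else True); Q=W[k]; print(nm,k.sum(),Q.mean(0).round(4),np.linalg.lstsq(np.c_[Q[:,:2]-Q[:,:2].mean(0),np.ones(len(Q))],Q[:,2],rcond=None)[0].round(3))
save('final',c['image'][100:400,250:560])
E
```

```text
time: 19.85
ee_pos: [0.5108, 0.3342, 0.0724]
eef_rot: [0.129, 0.856, -0.075, 0.494]
ft_force: [0.7, 0.3, 0.3]
width: 0.0864
grip_force: 0.0
time: 20.6
ee_pos: [0.5109, 0.334, 0.2114]
eef_rot: [0.129, 0.856, -0.075, 0.494]
ft_force: [-0.2, 0.1, -0.6]
width: 0.0868
grip_force: 0.0
white 290 [0.4964 0.3385 0.117 ] [-0.021 -0.006  0.117]
green 658 [0.5293 0.2133 0.1165] [0.022 0.011 0.116]
```

View pics/final.png

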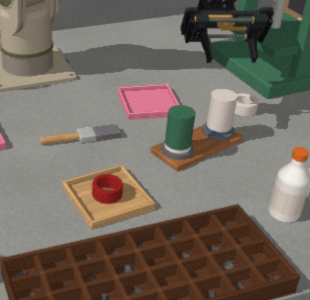

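The white cup is upside down on the freed peg (222,115), the green cup has not moved (180,130), the roll lies in the tray (108,187), and the gripper is clear of everything.

```bash
python3 -c "
from bench import r
print(r.close_job())"
```

```text
the job is handed in; nothing more can be done
None
```

The job is handed in after about 21 s of the 61 s: the roll lies flat in the wooden tray, the white cup is upside down with its rim on the grey collar of the freed peg, and the green cup has not moved.

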